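# Pin the two-tier cassette carrier

### The job

Two stacked test-cassette trays, blue on white, are pinned together at one end only. Take the orange-knobbed rod from the grey stand and push it down through the aligned holes at the open end until its collar rests on the blue tray, then let go. Leave the identical rod at the other end in place and the trays flat on one another.

Things in the scene. Friction and masses are not known exactly. Their poses are not given: they have to be found in the camera images.
- orange_rod_knob (a point): Centre of the orange knob (22 mm across, 40 tall) of the rod standing loose and upright in the stand, tip 34 mm deep; z up along the rod. Collar 36 mm across, 6 thick, its underside 26 mm below this point. Then a steel shank 12 mm across, 58 long, the last 10 mm tapered; tip 84 mm below this point. 60 g. Grip the knob from above, lift the rod straight out.
- open_hole (a point): Centre of the mouth of the empty hole in the top of the blue tray's end lug (48 x 44 mm), 64 mm above the worktop; y points along the trays away from their middle. 18 mm across, straight down through both trays (32 mm each), mouths the upper mouth countersunk to 28 mm. The trays, 110 x 200 mm plus lugs,: white one fixed, blue one (0.35 kg) loose, its foot in the white rim; flat cassettes inside.
- twin_rod_knob (a point): Centre of the orange knob of the identical rod that already pins the other end of the trays, 242 mm from the open hole and 26 mm above the top of its lug. To be left in place.
- pin_stand: Grey block 60 (x) by 190 (y) by 40 mm high, fixed; origin at the centre of its underside, z up. Three holes 15 mm across, 34 deep, in a row along its y axis at -60, 0 and +60 mm: one holds the orange-knobbed rod, the others short pegs with a black and a green knob (22 mm across) that stand 24 mm lower. The order varies.
There are look-alikes about, which are no part of the job. What is shaped like the part that bears twin_rod_knob but pink or yellow is not meant. Leave any yellow look-alike of the part that bears orange_rod_knob alone.

How it is judged:
By the outcome, as a careful person would: the job done as asked, in the order asked, and still so for the second after the job is handed in, with the robot touching nothing.
It also fails if it takes over 40 s, if anything falls off the work surface, if the arm or the gripper's body presses on something with over 40 N, if the wrist force passes 120 N, or if a joint passes its speed limit or range.

### The arm

A 7-joint arm with a two-finger parallel gripper is mounted at the origin on a cart in front of the work surface, level with it; the furniture and walls round the work are solid. World frame = base frame: x ahead of the robot, y to its left, z up, the work surface at z = 0. Lengths are in mm, angles in degrees, forces in N, time in s.
With the tool pointing down it reaches from about 350 to 775 mm from the base axis. Payload 3.1 kg.
Tool frame: the origin (TCP) lies on the mounting face of the last link; the fingertips stand robot.finger_overhang ahead of it and the grasp point (between the pads) lies 155 mm ahead of it (robot.finger_overhang is the distance from the TCP to the fingertips, in mm); z points along the fingers, y is the line along which they close (so a half turn about z gives the same grasp; the last joint's range is limited). The gripper opens to 85 mm and grips with 20 to 120 N. Pads are 22 mm wide; open, the fingers measure 114 mm over their backs; the gripper's body (76 mm by 85 mm) begins 54 mm behind the grasp point. The pads swing forward as they close: fully open they stand 13 mm farther back than shut.
Start: joints at [71.121, 17.813, 0.802, 86.603, -0.252, 75.585, -1.558], TCP at [156.149, -527.381, 404.704] pointing down, gripper open.
Joint ranges: [-154.91, 154.91], [-16.99, 109.72], [-72.82, 74.43], [7.12, 147.25], [-82.49, 262.49], [11.32, 116.49], [-174.64, 174.64]. Speed limits (degrees/s): [159.86, 159.86, 180, 180, 180, 180, 180].

### API

Orientations are given as [roll, pitch, yaw] about the fixed x, y, z axes, in that order (R = Rz(yaw) Ry(pitch) Rx(roll)).
In Python, from station import sensors, optics, order, robot gives the robot as it stands.
- The arm moves only by the shell command python3 -m pendant 'ROWS' [OPENING]. ROWS is JSON, a list of rows, each a list of 4 numbers: the shift along the tool's x, y, z scaled (see below), then the turn about the tool's z scaled (see below). In form: [[dx, dy, dz, spin], ...]. A call has 1 to 5 rows; each row shifts and turns the commanded pose from where the row before left it, along the tool's axes as they then stand; what a row does not reach is not made up. The controller multiplies each number of a shift by 0.025 m and each number of a turn by 5 degrees. A row lasts 1/8 s, in which the tool goes at most 62.5 mm and 10.7 degrees, less where a joint would pass 70% of its speed; a pose out of reach is approached as far as the arm can. A call with a number of a shift or a turn outside -1 to 1 is refused whole. A call with a gripper value outside its range is refused whole. OPENING is the opening, from 0 (shut) to 1 (fully open), set as the call begins (- or left out, the last holds). The fingers move at their own pace and stop on an object; the grip force is fixed at half the most. Time passes only in rows, so rows that do not move let the fingers close. It gives the time, the measured TCP pose, the force, the opening and the grip force at its end, in the units of the state.
- sensors.get_obs(): the state, without advancing time (a new reading comes with each control period).
- optics.get_image(name): name is "side" or "top" or "wrist"; returns the picture (384x512x3 uint8, blue, green, red); there is no depth.
- optics.camera_info(name): a dict with "intrinsics" (3x3 intrinsics, pixels), "R" (3x3) and "t" (3): a world point X has camera coordinates R X + t. Camera axes: x right, y down, z forward; pixel columns grow to the right and rows downward; lengths in mm; the calibration is good to about 2 mm. The wrist camera is an equidistant fisheye: a pixel r from the principal point sees the ray r / f radians off the axis. A picture is of the moment at which its call begins: read the wrist's pose just before it. camera_info takes no time and is no camera call; for the wrist camera it gives the pose at the moment of the call.
- order.hand_in(): hands the job in; it is judged then, once.
The state is a dict: "time": time; "joint_positions": joint angles; "qd": joint speeds; "effort": joint torques, N m; "tcp_pos": TCP position; "tcp_rot": TCP orientation; "ft_force": force on the tool from outside, world axes, zero at the start; "ft_torque": the same for the moment, N m; "opening": finger opening in mm; "grip_force": force on a finger pad.
Only numpy, scipy, OpenCV 4.12 (cv2) and the standard library are available. Lean on these libraries where they do the work, as an engineer would, in place of code of your own. Each camera call takes 0.05 s, during which the arm holds its last target. There are 200 camera calls.

## Working session

There is one attempt and no reset: what is moved stays moved. The work goes in short steps, Python scripts to look and compute and a shell command to move; the robot and the scene stay as the last step left them, time stands still between calls to the robot, and variables do not carry over. Pictures are saved under pics/ and viewed, at most 10 in all, crops included, and the job is handed in when it is done.

```bash
mkdir -p pics
cat > h.py <<'E'
import numpy as np,cv2
from station import sensors,optics,order,robot
def ray(name,u,v,ci=None):
    ci=ci or optics.camera_info(name);K=np.array(ci["intrinsics"]);R=np.array(ci["R"]);t=np.array(ci["t"])
    a=(u-K[0,2])/K[0,0];b=(v-K[1,2])/K[1,1]
    if name=="wrist":
        r=np.hypot(a,b);d=np.array([a/r*np.sin(r),b/r*np.sin(r),np.cos(r)]) if r>0 else np.array([0,0,1.])
    else: d=np.array([a,b,1.])
    d=R.T@d;return -R.T@t,d/np.linalg.norm(d)
def onz(name,u,v,z,ci=None):
    o,d=ray(name,u,v,ci);return o+d*(z-o[2])/d[2]
def cross(r1,r2):
    (o1,d1),(o2,d2)=r1,r2
    s=np.linalg.lstsq(np.c_[d1,-d2],o2-o1,rcond=None)[0]
    p,q=o1+s[0]*d1,o2+s[1]*d2;return (p+q)/2,np.linalg.norm(p-q)
def blobs(im,lo,hi,amin=15):
    m=cv2.inRange(cv2.cvtColor(im,cv2.COLOR_BGR2HSV),np.array(lo),np.array(hi))
    n,l,s,c=cv2.connectedComponentsWithStats(m)
    return [(c[i].round(1).tolist(),s[i].tolist()) for i in range(1,n) if s[i,4]>=amin]
E
python3 - <<'E'
from h import *
print(sensors.get_obs()); print(robot.finger_overhang)
ims={}
for n in("top","side","wrist"):
    im=optics.get_image(n);cv2.imwrite(f"pics/{n}0.png",im);ims[n]=im
    print(n,blobs(im,(5,130,100),(18,255,255)))
    ci=optics.camera_info(n);print(np.round(np.array(ci["intrinsics"])).tolist(),np.round(-np.array(ci["R"]).T@ci["t"]))
a=np.hstack([cv2.resize(ims["top"],(800,600))]);cv2.imwrite("pics/top_b.png",a)
cv2.imwrite("pics/sw.png",np.hstack([cv2.resize(ims[k],(400,300)) for k in("side","wrist")]))
E
```

```text
{'time': 0.0, 'joint_positions': array([71.12096768, 17.85998228,  0.8026519 , 86.69376446, -0.25376129,
       75.58485741, -1.55835625]), 'qd': array([ 0.01650618,  0.08888374,  0.02860004,  0.08088943,  0.09286572,
       -0.00600796,  0.06726648]), 'effort': array([-2.51597094e-04, -3.79910159e+01,  1.45481648e-01, -2.30591208e+01,
        1.21400334e-02,  1.33115711e-02, -7.09086720e-06]), 'tcp_pos': array([ 156.04409932, -527.05119165,  403.61224855]), 'tcp_rot': array([-1.79863240e+02,  4.25972024e-03,  1.64929447e+01]), 'ft_force': array([-0.59714151, -0.44246908, -0.18409651]), 'ft_torque': array([ 0.01927903, -0.00822104,  0.02694071]), 'grip_force': 0.0, 'opening': 85.7559623373385}
173.4
top [([177.6, 179.5], [172, 174, 13, 13, 110]), ([357.3, 204.4], [350, 199, 15, 12, 102])]
[[413.0, 0.0, 255.0], [0.0, 413.0, 191.0], [0.0, 0.0, 1.0]] [ 348.    5. 1173.]
side [([341.3, 115.4], [336, 114, 12, 3, 25]), ([274.1, 146.1], [248, 145, 54, 4, 57]), ([373.9, 154.2], [369, 150, 11, 8, 27]), ([273.9, 172.9], [263, 165, 27, 21, 276]), ([373.7, 165.6], [366, 164, 17, 6, 21]), ([231.3
[... 953 characters left out ...]
[318.1, 282.6], [315, 278, 6, 9, 16]), ([210.6, 291.3], [210, 287, 3, 10, 16]), ([183.9, 291.3], [180, 289, 8, 6, 23]), ([331.8, 310.1], [329, 307, 7, 7, 25]), ([341.6, 321.4], [338, 318, 8, 7, 21]), ([277.4, 339.7], [271, 338, 13, 5, 25]), ([288.8, 343.7], [285, 339, 8, 9, 29]), ([497.0, 355.3], [488, 346, 22, 16, 115]), ([334.3, 360.3], [330, 354, 10, 14, 58]), ([345.4, 360.7], [341, 358, 9, 7, 17]), ([497.5, 374.2], [486, 363, 23, 21, 207]), ([348.9, 382.6], [344, 381, 11, 3, 16])]
[[435.0, 0.0, 249.0], [0.0, 435.0, 192.0], [0.0, 0.0, 1.0]] [  566. -1077.   489.]
wrist [([505.5, 68.5], [488, 28, 24, 66, 485])]
[[297.0, 0.0, 254.0], [0.0, 297.0, 194.0], [0.0, 0.0, 1.0]] [ 221. -509.  373.]
```

View pics/top_b.png

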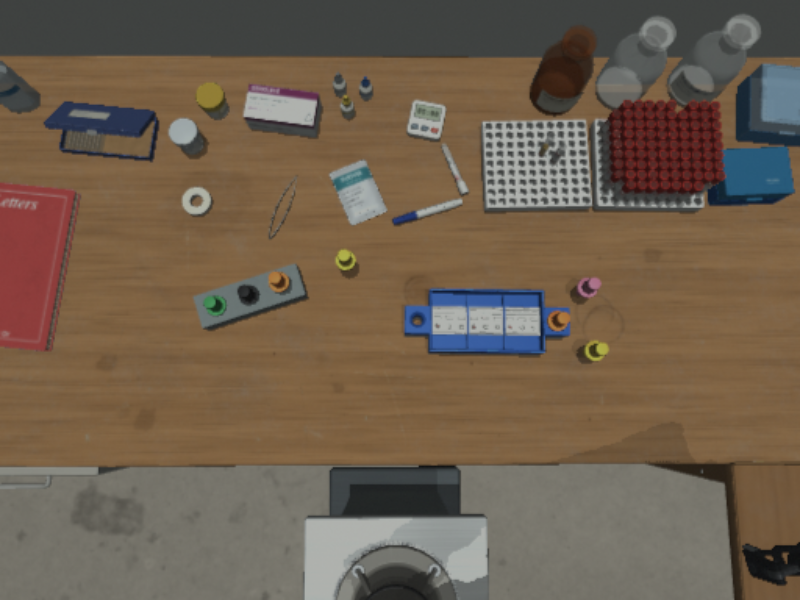

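View pics/sw.png

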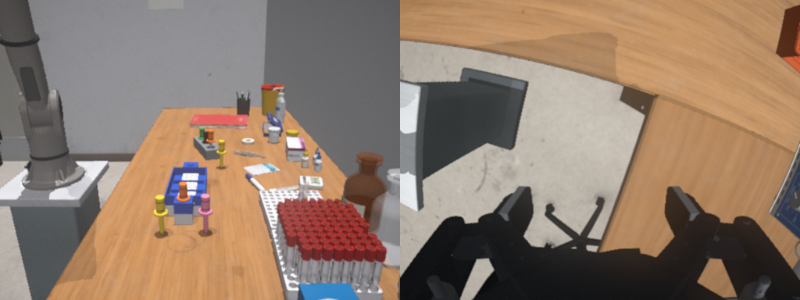

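The top view shows the grey stand at (250,297) in the 800 px copy. The orange rod is at its right end (278,281), with black and green pegs to its left. The blue tray has its empty lug hole at (417,321) and the twin rod at (560,320). One yellow look-alike stands near (345,260), and the pink and yellow ones are by the twin rod.

Run:
```python
from h import *
im=cv2.imread("pics/top0.png")
K=[177.6,179.5]
for n,lo,hi in(("or",(5,130,100),(18,255,255)),("green",(45,100,50),(80,255,255)),("yel",(24,120,100),(35,255,255))):
    for c,s in blobs(im,lo,hi,40): print(n,c,s,onz("top",*c,90 if n!="green" else 66).round())
# hole: dark blob in the lug
g=cv2.cvtColor(im,cv2.COLOR_BGR2GRAY)[195:216,258:276]; print(g)
for uv in((267,205.5),): print("hole",onz("top",*uv,64).round(1))
# blue outline
hsv=cv2.cvtColor(im,cv2.COLOR_BGR2HSV);m=cv2.inRange(hsv,np.array((105,120,60)),np.array((125,255,255)));m[:175]=0;m[235:]=0;m[:,:250]=0;m[:,375:]=0
r=cv2.minAreaRect(cv2.findNonZero(m));print(r)
```

```text
or [177.6, 179.5] [172, 174, 13, 13, 110] [552. 198.  90.]
or [357.3, 204.4] [350, 199, 15, 12, 102] [ 484. -278.   90.]
green [137.0, 194.8] [131, 190, 14, 12, 105] [515. 311.  66.]
yel [133.8, 60.6] [125, 53, 18, 16, 145] [889. 328.  90.]
yel [220.5, 165.7] [215, 159, 13, 14, 111] [589.  85.  90.]
yel [381.5, 223.8] [374, 218, 16, 13, 116] [ 433. -340.   90.]
[[ 88  89  90  91  95  96  96  97  98  98  98  97  98  99  91  87  62  70]
 [ 88  79  92  92  92  92  91  91  92  92  91  91  92  91  91  91  90  81]
 [ 88  79  92  92  92  92  92  92  92  91  92  92  92  91  92  92  90  82]
 [ 88  78  93  92  93  93  92  91  90  90  91  93  92  92  92  91  90  82]
 [ 89  72  93  92  93  92  89  84  72  73  81  88  91  92  92  92  90  81]
 [ 89  74  93  93  92  87  69  57  55  55  58  61  75  90  92  92  90  81]
 [ 89  74  93  93  88  69  57  51  40  41  48  55  61  76  92  93  90  81]
 [ 89  74  94  91  78  56  51  38  39  39  35  40  56  65  90  93  90  81]
 [ 89  74  93  90  71  53  43  54  64  62  53  42  45  61  77  93  90  82]
 [ 91  76  93  90  71  58  61  67  73  73  65  52  41  60  72
[... 199 characters left out ...]
88  87  85  68  62  76  93  93  92  92]
 [ 93  86  93  93  94  89  67  61  57  57  60  63  80  93  93  93  92  91]
 [ 93  86  94  94  93  94  93  84  72  73  78  81  94  92  93  94  93  91]
 [ 91  81  94  93  93  94  94  94  94  93  93  93  94  93  93  93  92  90]
 [ 89  80  93  94  94  94  94  93  93  94  94  93  94  93  93  93  92  87]
 [ 85  75  87  87  88  88  89  89  90  89  89  89  89  88  88  89  89  91]
 [ 83  44  45  45  49  59  59  57  57  57  57  56  57  58  57  58  63  86]
 [ 87  53  50  51  50  51  49  45  44  44  44  44  45  44  43  42  48  73]
 [ 94  81  75  75  76  76  75  75  75  75  75  76  75  72  59  57  51  72]]
hole [485. -40.  64.]
((311.5, 205.0), (40.0, 105.0), 90.0)
```

```bash
P="python3 -m pendant"; 
python3 -m pendant '[[1,0,0,-0.5],[1,0,0,-0.5],[1,0,0,-0.5],[1,0,0,-0.5],[1,0,0,-0.5]]' 1
for i in 1 2 3 4 5; do python3 -m pendant '[[1,0,0,-0.5],[1,0,0,-0.5],[1,0,0,-0.5],[1,0,0,-0.5],[1,0,0,-0.5]]'; done | tail -1
python3 -m pendant '[[1,0,0,-0.5],[1,0,0,-0.5],[1,0,0,-0.5],[0,0,0,0]]'
python3 - <<'E'
from h import *
o=sensors.get_obs();print(o["joint_positions"].round())
ci=optics.camera_info("wrist");im=optics.get_image("wrist");cv2.imwrite("pics/w1.png",im)
for c,s in blobs(im,(5,130,100),(18,255,255),40): print(c,s,onz("wrist",*c,90,ci).round(1))
E
```

```text
time: 0.78
tcp_pos: [274.2, -480.6, 404.7]
tcp_rot: [180.0, -0.0, 29.2]
ft_force: [-0.6, -0.3, 0.2]
opening: 84.9
grip_force: 0.0
grip_force: 0.0
time: 4.4
tcp_pos: [572.4, 106.1, 404.9]
tcp_rot: [180.0, -0.1, 99.3]
ft_force: [-0.0, 0.3, 0.5]
opening: 85.2
grip_force: 0.0
[ 10.  25. -33.  80.  13.  79. -13.]
[255.1, 85.7] [238, 69, 33, 33, 410] [557.4 198.5  90. ]
```

View pics/w1.png

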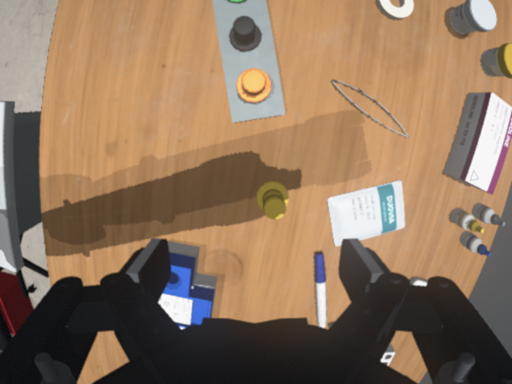

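The wrist view shows the orange knob and its collar at (254,84), black peg at (245,35) and the yellow look-alike at (273,202). I'll centre the camera over the rod and take a closer look.

```bash
python3 -m pendant '[[0.5,0.15,0.8,-0.9],[0.5,0.15,0.8,-0.9],[0,0,0.4,0],[0,0,0,0]]' | sed -n 2,3p
python3 - <<'E'
from h import *
o=sensors.get_obs();print(o["tcp_pos"],o["tcp_rot"])
ci=optics.camera_info("wrist");im=optics.get_image("wrist");cv2.imwrite("pics/w2.png",im)
for c,s in blobs(im,(5,130,100),(18,255,255),40): print(c,s,onz("wrist",*c,110,ci).round(1),onz("wrist",*c,70,ci).round(1))
# collar outline ellipse, stand outline
hsv=cv2.cvtColor(im,cv2.COLOR_BGR2HSV);m=cv2.inRange(hsv,np.array((5,130,60)),np.array((18,255,255)))
c0,s0=max(blobs(im,(5,130,100),(18,255,255),40),key=lambda b:b[1][4]);x,y,w,h=s0[:4]
cr=im[y-30:y+h+30,x-30:x+w+30];print(x-30,y-30);cv2.imwrite("pics/w2c.png",cv2.resize(cr,None,fx=4,fy=4))
g=cv2.inRange(hsv,np.array((80,10,60)),np.array((120,80,170)))
for c in cv2.findContours(g,0,2)[0]:
    if cv2.contourArea(c)>1500: print(cv2.minAreaRect(c))
E
```

```text
tcp_pos: [576.0, 126.8, 353.9]
tcp_rot: [-179.9, 0.1, 107.8]
[575.95981355 126.81460021 353.90116474] [-1.79883986e+02  8.04752266e-02  1.07806801e+02]
[262.1, 102.4] [240, 82, 41, 39, 499] [557.4 198.5 110. ] [557.8 200.2  70. ]
[215.2, 291.9] [209, 285, 11, 13, 68] [567.2  39.7 110. ] [569.5  11.6  70. ]
[197.0, 293.3] [191, 288, 13, 12, 42] [552.5  32.7 110. ] [552.    3.2  70. ]
210 52
```

View pics/w2c.png

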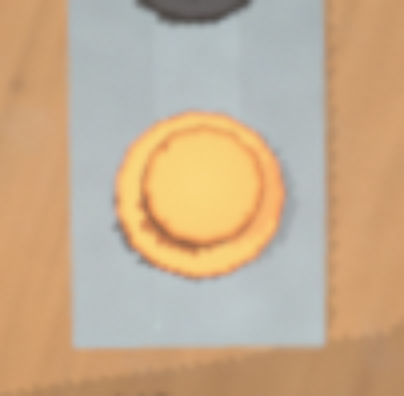

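The crop shows the knob top circle centred near px (261,98), the collar near (260,100.5), and the stand's edges square with the tool.

Run:
```python
from h import *
ci=optics.camera_info("wrist")
for u,v,z in((261,98,110),(259.8,100.5,70)):print(onz("wrist",u,v,z,ci).round(1))
p=(onz("wrist",261,98,110,ci)+onz("wrist",259.8,100.5,70,ci))/2
o=sensors.get_obs();y=np.radians(o["tcp_rot"][2]);d=p-o["tcp_pos"]
print("tool dx,dy units",(d[0]*np.cos(y)+d[1]*np.sin(y))/25,(d[0]*np.sin(y)-d[1]*np.cos(y))/25)
```

```text
[556.3 201.7 110. ]
[556.2 201.6  70. ]
tool dx,dy units 3.0865141430180842 0.15316949767413618
```

```bash
python3 -m pendant '[[1,0.05,0,0],[1,0.05,0,0],[1,0.05,0,0],[0.09,0,0.5,0],[0,0,1,0]]' | sed -n 2,3p
python3 -m pendant '[[0,0,1,0],[0,0,1,0],[0,0,0.65,0],[0,0,0,0]]'
python3 -m pendant '[[0,0,0,0],[0,0,0,0],[0,0,0,0],[0,0,0,0],[0,0,0,0]]' 0
python3 -m pendant '[[0,0,0,0],[0,0,0,0],[0,0,0,0]]' | tail -2
```

```text
tcp_pos: [556.5, 202.3, 317.9]
tcp_rot: [179.8, 0.1, 107.9]
time: 6.12
tcp_pos: [555.4, 201.7, 249.4]
tcp_rot: [-179.8, 0.1, 107.9]
ft_force: [-0.8, 0.7, -0.0]
opening: 85.6
grip_force: 0.0
time: 6.75
tcp_pos: [555.6, 203.5, 251.6]
tcp_rot: [179.9, 0.0, 108.0]
ft_force: [-1.0, -0.4, 3.2]
opening: 20.3
grip_force: 58.5
opening: 20.1
grip_force: 58.5
```

```bash
python3 -m pendant '[[0,0,-0.3,0],[0,0,-0.6,0],[0,0,-1,0],[0,0,-1,0],[0,0,-1,0]]' | sed -n '1,4p'
python3 -m pendant '[[0,0,-0.6,0],[0,0,0,0]]'
python3 - <<'E'
from h import *
im=optics.get_image("wrist");cv2.imwrite("pics/w3.png",im)
s=optics.get_image("side");cv2.imwrite("pics/s3.png",np.hstack([im[150:384,60:460],cv2.resize(s[130:230,150:320],(400,234))]))
o=sensors.get_obs();y=np.radians(o["tcp_rot"][2]);d=np.array([489,-39])-o["tcp_pos"][:2]
print((d[0]*np.cos(y)+d[1]*np.sin(y))/25,(d[0]*np.sin(y)-d[1]*np.cos(y))/25)
E
```

```text
time: 7.75
tcp_pos: [555.3, 203.3, 349.8]
tcp_rot: [180.0, -0.0, 108.0]
ft_force: [-0.3, 0.3, -0.3]
time: 8.0
tcp_pos: [555.6, 203.6, 364.8]
tcp_rot: [179.9, -0.0, 108.0]
ft_force: [-0.2, 0.1, -0.4]
opening: 20.5
grip_force: 59.0
-8.389794013240698 -5.508661143520474
```

View pics/s3.png

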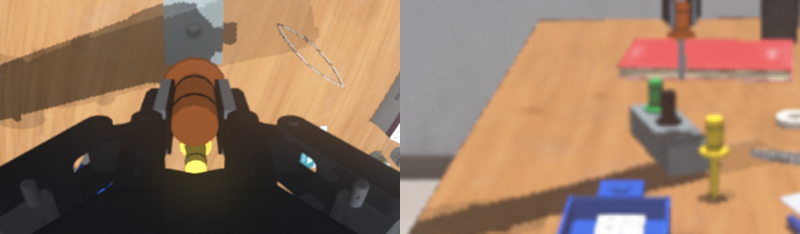

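The rod is held upright by the knob, and the stand hole is empty; the pegs and the yellow look-alike are undisturbed. Next I move so the wrist camera looks straight down on the hole.

```bash
python3 -m pendant '[[-0.5,-0.25,0,0],[-1,-0.5,0,0],[-1,-0.5,0,0],[-1,-0.5,0,0],[-1,-0.5,0,0]]' | sed -n 2p
python3 -m pendant '[[-1,-0.5,0,0],[-1,-0.5,0,0],[-1,-0.5,0,0],[-1,-0.5,0,0],[-1,-0.5,0,0]]' | sed -n 2p
python3 -m pendant '[[-1,-0.5,0,0],[-0.3,-0.25,0,0],[0,0,0,0],[0,0,0,0]]'
python3 - <<'E'
from h import *
o=sensors.get_obs();print(o["tcp_pos"],o["tcp_rot"])
ci=optics.camera_info("wrist");im=optics.get_image("wrist");cv2.imwrite("pics/w4.png",im)
C=np.array(ci["R"])@np.array([489,-39,64])+ci["t"];K=np.array(ci["intrinsics"])
th=np.arctan2(np.hypot(C[0],C[1]),C[2]);r=th/np.hypot(C[0],C[1]);u,v=K[0,2]+K[0,0]*r*C[0],K[1,2]+K[1,1]*r*C[1]
print(u,v);x,y=int(u)-50,int(v)-50;x,y=max(x,0),max(y,0);print(x,y)
cv2.imwrite("pics/w4c.png",np.hstack([cv2.resize(im[y:y+100,x:x+100],(400,400),interpolation=cv2.INTER_CUBIC),cv2.resize(im,(400,300))[0:300].repeat(1,0) if 0 else cv2.copyMakeBorder(cv2.resize(im,(400,300)),0,100,0,0,0)]))
E
```

```text
tcp_pos: [536.1, 76.6, 362.4]
tcp_pos: [514.9, -61.4, 362.5]
time: 9.85
tcp_pos: [508.1, -94.5, 363.4]
tcp_rot: [180.0, -0.1, 108.1]
ft_force: [0.8, 0.4, -0.3]
opening: 20.7
grip_force: 59.0
[508.12011513 -94.47064736 363.40568743] [ 1.79978620e+02 -5.94573703e-02  1.08124640e+02]
254.0737440245725 122.42141064377111
204 72
```

View pics/w4c.png

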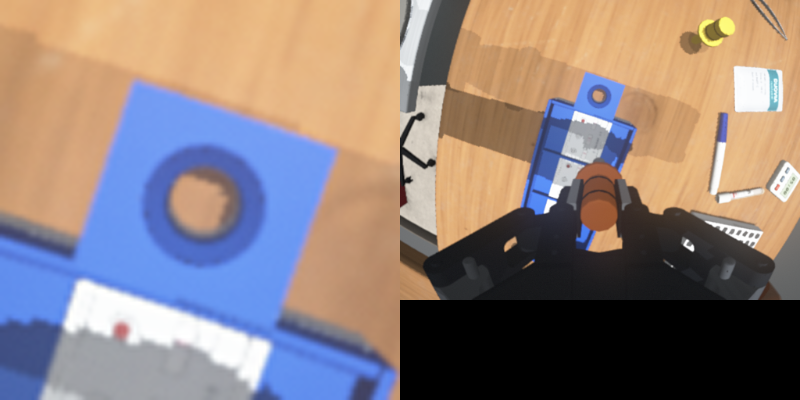

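The wrist view shows the empty hole's countersink ring centred at px (255,123), with the rod held straight at (256,250).

Run:
```python
from h import *
im=cv2.imread("pics/w4.png");ci=optics.camera_info("wrist")
# ring mask: darker blue around hole, refine centre
c=im[72:172,204:304];hsv=cv2.cvtColor(c,cv2.COLOR_BGR2HSV)
b=cv2.inRange(c,np.array((160,0,0)),np.array((255,255,255)))
cs=cv2.findContours(255-b,cv2.RETR_LIST,cv2.CHAIN_APPROX_NONE)[0]
for k in cs:
    if 400<cv2.contourArea(k)<1000: print(cv2.minEnclosingCircle(k),cv2.fitEllipse(k))
p=onz("wrist",255,123,64,ci);print("hole",p.round(1))
o=sensors.get_obs();y=np.radians(o["tcp_rot"][2]);d=p-o["tcp_pos"]-[.7,-1.8,0];print(o["tcp_pos"],(p-[.7,-1.8,0]).round(1))
print((d[0]*np.cos(y)+d[1]*np.sin(y))/25,(d[0]*np.sin(y)-d[1]*np.cos(y))/25)
```

```text
hole [490.1 -39.2  64. ]
[508.21196282 -94.39573289 363.46919623] [489.4 -37.4  64. ]
2.401413348041962 -0.006314488532602667
```

```bash
python3 -m pendant '[[0.8,0,0,0],[0.8,0,0,0],[0.8,0,0,0],[0,0,0,0],[0,0,0,0]]' | sed -n 2,3p
python3 -m pendant '[[0,0,0.7,0],[0,0,0.7,0],[0,0,0.4,0],[0,0,0,0],[0,0,0,0]]' | sed -n 2,4p
python3 - <<'E'
from h import *
p=[]
for n in("wrist","side"):
    im=optics.get_image(n);cv2.imwrite(f"pics/{n}5.png",im);p.append(im)
    o=sensors.get_obs();print(o["tcp_pos"])
a=p[0][130:300,150:354];b=p[1][180:290,150:300]
cv2.imwrite("pics/c5.png",np.hstack([cv2.resize(a,(400,333)),cv2.resize(b,(400,333))]))
E
```

```text
tcp_pos: [489.6, -39.3, 363.5]
tcp_rot: [180.0, 0.1, 108.0]
tcp_pos: [490.0, -39.2, 319.0]
tcp_rot: [179.9, 0.0, 108.0]
ft_force: [0.1, -1.2, -0.1]
[489.99342909 -39.04509999 319.15835819]
[489.94376293 -38.96663183 319.18638606]
```

View pics/c5.png

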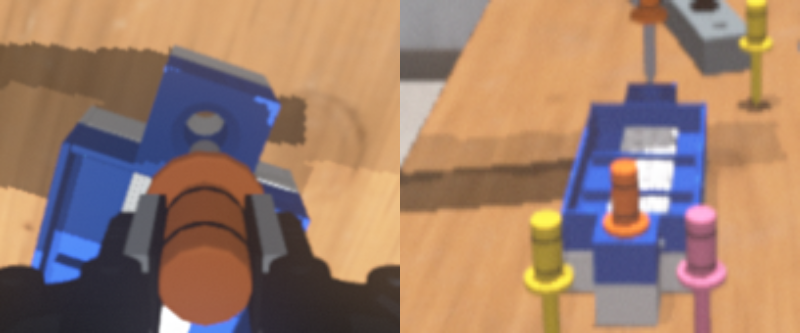

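The wrist view shows the shank tip just above and in line with the hole; the side view shows the rod vertical over the lug. I'll nudge it 1.5 mm and go down gently.

```bash
python3 -m pendant '[[0.06,0,0.2,0],[0,0,0.2,0],[0,0,0.2,0],[0,0,0.2,0],[0,0,0.2,0]]' | sed -n '2,4p;6p'
python3 -m pendant '[[0,0,0,0]]' | sed -n '2,4p;6p'
```

```text
tcp_pos: [489.1, -37.6, 293.0]
tcp_rot: [-180.0, -0.0, 108.0]
ft_force: [-0.2, -0.1, -1.0]
grip_force: 59.0
tcp_pos: [488.9, -37.6, 292.9]
tcp_rot: [-179.9, -0.0, 108.0]
ft_force: [0.2, -0.0, 0.0]
grip_force: 59.0
```

Tip is about 15 mm into the hole with no contact force, so I continue.

```bash
python3 -m pendant '[[0,0,0.3,0],[0,0,0.3,0],[0,0,0.3,0],[0,0,0.3,0],[0,0,0,0]]' | sed -n '2,4p;6p'
python3 -m pendant '[[0,0,0.1,0],[0,0,0.1,0],[0,0,0,0]]' | sed -n '2,4p;6p'
```

```text
tcp_pos: [488.7, -37.6, 262.6]
tcp_rot: [-179.9, -0.0, 108.0]
ft_force: [-0.6, 0.5, -0.6]
grip_force: 59.0
tcp_pos: [489.0, -37.5, 258.4]
tcp_rot: [-180.0, -0.0, 108.0]
ft_force: [0.6, -0.2, -0.0]
grip_force: 59.0
```

```bash
python3 -m pendant '[[0,0,0.1,0],[0,0,0.1,0],[0,0,0,0]]' | sed -n '2p;4p;6p'
python3 -m pendant '[[0,0,0.06,0],[0,0,0,0]]' | sed -n '2p;4p;6p'
```

```text
tcp_pos: [488.9, -37.6, 253.2]
ft_force: [-0.8, 0.4, -0.8]
grip_force: 59.0
tcp_pos: [489.1, -37.5, 251.9]
ft_force: [0.6, 0.8, -1.3]
grip_force: 59.0
```

```bash
python3 -m pendant '[[0,0,0.05,0],[0,0,0,0]]' | sed -n '2p;4p;6p'
python3 -m pendant '[[0,0,0.04,0],[0,0,0,0]]' | sed -n '2p;4p;6p'
```

```text
tcp_pos: [489.2, -37.4, 251.7]
ft_force: [-2.2, 0.5, 6.3]
grip_force: 59.9
tcp_pos: [489.2, -37.3, 251.5]
ft_force: [-3.4, 0.9, 11.7]
grip_force: 60.5
```

Contact comes at 251.5, the same height as the grasp, so the collar is seated. Release and retreat.

```bash
python3 -m pendant '[[0,0,0,0],[0,0,0,0],[0,0,0,0],[0,0,0,0]]' 0.8 | sed -n '2p;4,6p'
python3 -m pendant '[[0,0,-0.5,0],[0,0,-1,0],[0,0,-1,0],[0,0,-1,0],[0,0,-1,0]]' | sed -n '2p;4p'
python3 -m pendant '[[-1,0,0,0],[-1,0,0,0],[-0.5,0,0,0],[0,0,0,0]]' | sed -n '1,2p;4p'
python3 - <<'E'
from h import *
p=[]
ci=optics.camera_info("wrist")
for n in("wrist","side"):
    im=optics.get_image(n);cv2.imwrite(f"pics/{n}6.png",im);p.append(im)
a=p[0][50:220,150:354];b=p[1][180:290,150:300]
for c,s in blobs(p[0],(5,130,100),(18,255,255),60): print(c,s,onz("wrist",*c,90,ci).round(1))
cv2.imwrite("pics/c6.png",np.hstack([cv2.resize(a,(400,333)),cv2.resize(b,(400,333))]))
E
```

```text
tcp_pos: [489.0, -37.5, 249.5]
ft_force: [-0.7, 0.7, -0.5]
opening: 68.1
grip_force: 0.0
tcp_pos: [489.1, -37.3, 363.9]
ft_force: [-0.1, -0.3, -0.4]
time: 15.75
tcp_pos: [508.4, -97.6, 362.4]
ft_force: [0.0, -0.1, 0.5]
[254.1, 119.3] [235, 101, 39, 38, 1154] [488.6 -39.1  90. ]
[192.6, 320.7] [186, 316, 15, 10, 89] [ 488.5 -248.8   90. ]
```

View pics/c6.png

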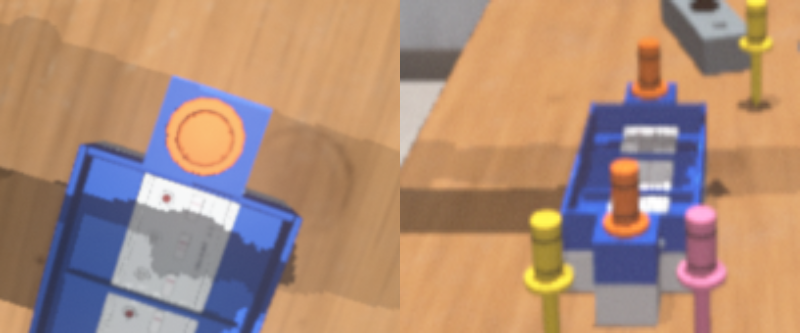

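The picture shows the collar seated flat on the blue lug, the twin rod in place, the trays flat, and the robot clear of everything. I'm handing in.

```bash
python3 -c "
from station import order
print(order.hand_in())"
```

```text
the job is handed in; nothing more can be done
None
```

The orange-knobbed rod is seated through both trays at the open end with its collar on the blue lug and the gripper clear; the twin rod is in place, the trays look flat, and the job was handed in at about 16 s (no verdict shown).

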